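Seat the soldering block behind its holder's lip and keep it pressed

TASK

Pick up the pale soldering block, lay it on the base plate of the steel block holder and push one end squarely in behind the lip, against the sprung bar, until it is fully home against the stops. Finish still gripping it and keeping it pressed fully home, since the spring pushes it out again if you let go. The block is soft and crumbles: grip it lightly (no more than about 40 N), set it down and push it gently (about 15 N is plenty), and leave the jar, graver and small steel block alone.

Things in the scene. Friction and masses are not known exactly. Their poses are not given: they have to be found in the camera images.
- block: soldering block: pale, plaster-like flat brick 120 x 55 x 25 mm (x, y, z), loose, 0.15 to 0.3 kg, lying flat on the bench. Origin at the centre of its underside, x along its length. Both ends are alike, either may go in. It crumbles if gripped harder than about 60 N per finger or pressed against the holder with more than 60 N.
- holder: steel holder fixed to the bench; place and yaw vary. Base plate 185 x 100 mm, 5 mm thick, a pocket at its +x end. Origin on the bench under the middle of the pocket's mouth (lip's front edge); +x is the way in, z up. Plate from x = -120 to +65 mm. Pocket's two cheeks: x = 0 to 65 mm, 63 mm apart inside, 6 mm thick, tops 37 mm above the bench.
- lip (a point): middle of the lip's front lower edge, 34 mm above the bench (29 mm above the plate), straight above the holder's origin. The lip is a flat strip across the cheeks, 18 mm deep along +x and 3 mm thick; a brass thumbscrew stands on it, its top 53 mm above the bench. Behind the lip the pocket is open above.
- spring_bar (a joint): brass bar across the pocket, 40 mm wide, between two dark fixed stops. Free, its face lies 22 to 34 mm inside the mouth (set differently each time, so feel for it); the stops' faces are 8 mm farther in. Value in m: 0 free, 0.008 with the block's end fully home on the stops (limit 0.010). Its spring gives 4 N at 0, 12 N at 0.008.
- jar: bystander: closed glass jar, diameter 60 mm, 65 mm high, origin at the centre of its underside
- graver: bystander: wood-handled graver lying on the bench, 150 mm long, 22 mm high, origin on the bench under its middle, x along it towards the tip
- steel_block: bystander: flat bright steel block 55 x 55 x 20 mm, origin at the centre of its underside
Not all that is in view belongs to the job. There is more than one size of the block; the one meant has the size given above.

How it is judged:
By the outcome, as a careful person would: the job done as asked, in the order asked, and still so for the second after the job is handed in, while the arm keeps its last pose, push and grip.
It also fails if it takes over 53 s, if anything falls off the work surface, if the arm or the gripper's body presses on something with over 40 N, if the wrist force passes 120 N, or if a joint passes its speed limit or range.

ROBOT

A 6-joint arm with a two-finger parallel gripper is mounted at the origin on the work surface. World frame = base frame: x ahead of the robot, y to its left, z up, the work surface at z = 0. Lengths are in m, angles in rad, forces in N, time in s.
With the tool pointing down it reaches from about 0.375 to 0.9 m from the base axis. Payload 3.1 kg.
Tool frame: the origin (TCP) lies between the finger pads; the fingertips stand manip.finger_overhang ahead of it and the grasp point (between the pads) lies 5 mm behind it (manip.finger_overhang is the distance from the TCP to the fingertips, in m); z points along the fingers, y is the line along which they close (so a half turn about z gives the same grasp; the last joint's range is limited). The gripper opens to 85 mm and grips with 20 to 120 N. Pads are 22 mm wide; open, the fingers measure 114 mm over their backs; the gripper's body (76 mm by 85 mm) begins 54 mm behind the grasp point. The pads swing forward as they close: fully open they stand 13 mm farther back than shut.
Start: joints at [0.964, 0.527, 1.433, -0, 1.181, -0.178], TCP at [0.26, 0.568, 0.245] pointing down, gripper open.
Joint ranges: [-3.08, 3.08], [-0.75, 2.2], [0.22, 2.44], [-1.43, 4.57], [0, 2.65], [-2.85, 2.85]. Speed limits (rad/s): [2.79, 2.79, 3.14, 3.14, 3.14, 3.14].

INTERFACE

Orientations are given as a unit quaternion [x, y, z, w].
In Python, from station import manip gives the robot as it stands.
- The arm moves only by the tool drive_tool, never from a script. Its argument "plan" is a list of rows, each a list of 7 numbers: the shift along the tool's x, y, z in m, then the turn, a rotation vector about the tool's x, y, z in degrees, then the opening, from -1 (shut) to 1 (fully open). In form: [[x, y, z, wx, wy, wz, gripper], ...]. A call has 1 to 10 rows; each row shifts and turns the commanded pose from where the row before left it, along the tool's axes as they then stand; what a row does not reach is not made up. A row lasts 1/10 s, in which the tool goes at most 50 mm and 8.59 degrees, less where a joint would pass 70% of its speed; a pose out of reach is approached as far as the arm can. A call is refused whole if a number of a shift passes 0.05 or a number of a turn 8.59, either way. A call with a gripper value outside its range is refused whole. The fingers move at their own pace and stop on an object; "newtons" is the grip in N (left out, the last holds). Time passes only in rows, so rows that do not move let the fingers close. It gives the time, the measured TCP pose, the force, the opening and the grip force at its end, in the units of the state.
- manip.sense(): the state, without advancing time (a new reading comes with each control period).
- manip.snapshot(name): name is "scene" or "top" or "wrist"; returns a dict with "image" (420x560x3 uint8, red, green, blue), "z_map" (420x560 float32, m along the optical axis (not along the pixel's ray), 0 where there is no reading), "fov_y" (degrees; the focal length in pixels is half the picture's height over the tangent of half this angle, whatever the lens; pixels are square), "cx", "cy" (the principal point, pixels), "extrinsics" (4x4, takes a point from camera to world coordinates); the wrist camera has in their place "mount" (4x4, takes a point from camera to tool coordinates, whose origin is the TCP and whose axes are the flange's). Camera axes: x right, y up, looking along -z (the intrinsics and any distortion apply to the point x, -y, -z); pixel columns grow to the right and rows downward; lengths in m; the calibration is good to about 2 mm. A picture is of the moment at which its call begins: read the wrist's pose just before it.
- manip.sign_off(): hands the job in; it is judged then, once.
The state is a dict: "t": time; "q": joint angles; "qd": joint speeds; "tau": joint torques, N m; "tcp_pos": TCP position; "tool_rot": TCP orientation; "force": force on the tool from outside, world axes, zero at the start; "ft_torque": the same for the moment, N m; "finger_gap": opening from 0.0 (shut) to 1.0 (fully open); "gripper_force": force on a finger pad.
Only numpy, scipy, OpenCV 4.12 (cv2) and the standard library are available. Lean on these libraries where they do the work, as an engineer would, in place of code of your own. Each camera call takes 0.05 s, during which the arm holds its last target. There are 200 camera calls.

## Working session

There is one attempt and no reset: what is moved stays moved. The work goes in short steps, Python scripts to look and compute and a tool call to move; the robot and the scene stay as the last step left them, time stands still between calls to the robot, and variables do not carry over. Pictures are saved under pics/ and viewed, at most 10 in all, crops included, and the job is handed in when it is done.

Besides the shell and the picture viewer there is one more tool, called after "Call:" as name([rows], argument=value, ...), one row to a line, values as JSON. drive_tool: Moves the arm, as the interface text tells. Its arguments: {"type":"object","properties":{"plan":{"type":"array"},"newtons":{"type":"number"}},"required":["plan"]}

```bash
mkdir -p pics
cat > h.py <<'E'
import numpy as np, cv2
from station import manip
from scipy.spatial.transform import Rotation as R
def snap(n):
    s=manip.sense(); d=manip.snapshot(n)
    if 'mount' in d:
        T=np.eye(4);T[:3,:3]=R.from_quat(s['tool_rot']).as_matrix();T[:3,3]=s['tcp_pos'];d['E']=T@d['mount']
    else: d['E']=d['extrinsics']
    return d
def cloud(d):
    z=d['z_map'];h,w=z.shape;f=h/2/np.tan(np.radians(d['fov_y'])/2)
    v,u=np.mgrid[:h,:w]
    P=np.stack([(u-d['cx'])/f*z,-(v-d['cy'])/f*z,-z,np.ones_like(z)],-1)@np.array(d['E']).T
    P=P[...,:3];P[z==0]=np.nan;return P
def save(d,name,crop=None,k=1):
    im=d['image'][...,::-1]
    if crop: a,b,c,e=crop; im=im[b:e,a:c]
    cv2.imwrite('pics/'+name,cv2.resize(im,None,fx=k,fy=k,interpolation=cv2.INTER_CUBIC))
E
python3 - <<'E'
from h import *
d=snap('top');s=snap('scene')
np.savez('top.npz',P=cloud(d),im=d['image']);np.savez('scene.npz',P=cloud(s),im=s['image'])
save(d,'top.png',k=1.4);save(s,'scene.png',k=1.4)
print({k:v for k,v in d.items() if k not in('image','z_map')}, manip.finger_overhang, manip.sense())
E
```

```text
{'fov_y': 51.951055609287415, 'cx': 279.83300397240174, 'cy': 214.8122230142654, 'extrinsics': array([[-0.06420703,  0.97725764, -0.20210139,  0.37723832],
       [-0.99793114, -0.06354613,  0.0097637 ,  0.10401322],
       [-0.00330111,  0.20231017,  0.97931593,  1.1212218 ],
       [ 0.        ,  0.        ,  0.        ,  1.        ]]), 'E': array([[-0.06420703,  0.97725764, -0.20210139,  0.37723832],
       [-0.99793114, -0.06354613,  0.0097637 ,  0.10401322],
       [-0.00330111,  0.20231017,  0.97931593,  1.1212218 ],
       [ 0.        ,  0.        ,  0.        ,  1.        ]])} 0.014 {'t': 0.1, 'q': array([ 9.63481117e-01,  5.28403870e-01,  1.43378798e+00,  1.90265089e-06,
        1.18139782e+00, -1.78505463e-01]), 'qd': array([-0.00083912, -0.00151507, -0.00132911, -0.00032529,  0.00012819,
       -0.00031017]), 'tau': array([-1.59036831e-04, -4.43303812e+01, -1.78584909e+01, -2.62409967e-04,
        4.02413294e-03,  2.90919775e-05]), 'tcp_pos': array([0.25948235, 0.56790433, 0.24440821]), 'tool_rot': array([ 2.12766214e-01,  9.77102626e-01, -9.22083974e-04, -3.83120237e-04]), 'force': array([ 0.0327229 , -0.63957596,  0.04402491]), 'ft_torque': array([0.02540836, 0.06580541, 0.03049904]), 'gripper_force': 0.0, 'finger_gap': 0.9999696175724312}
```

View pics/top.png

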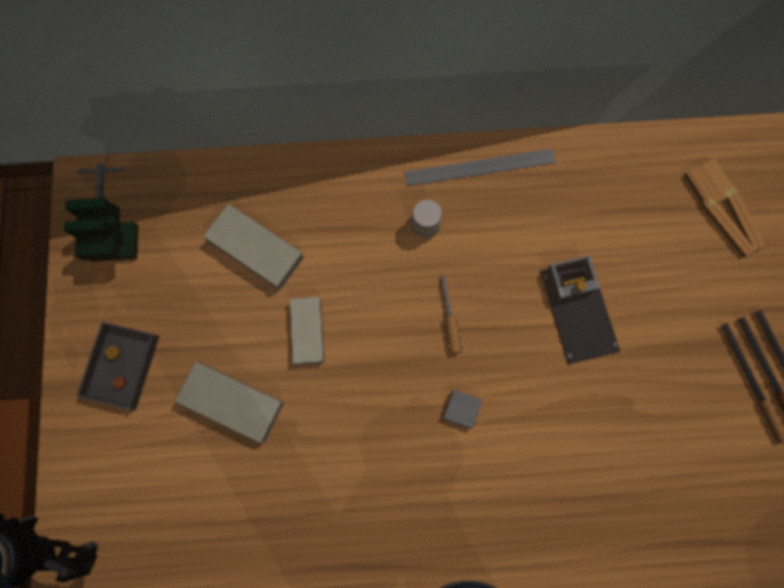

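View pics/scene.png

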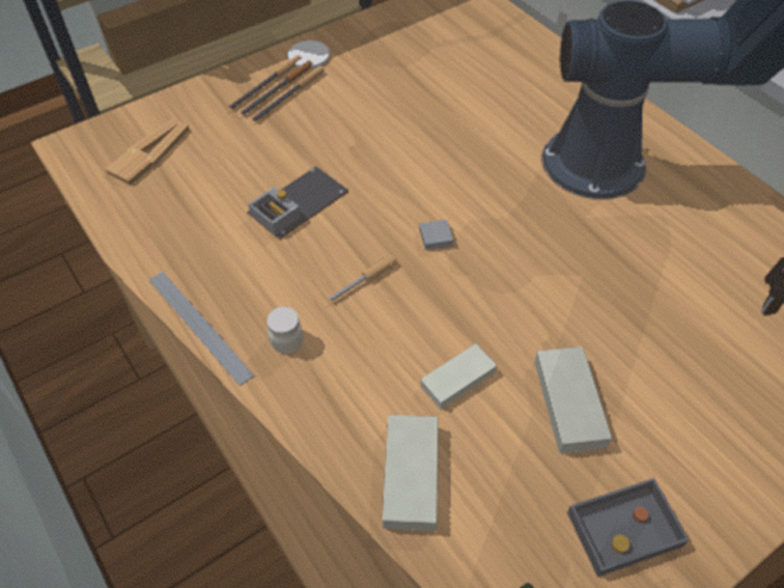

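The top picture shows three pale bricks, at (253,247), (306,331) and (229,403); the middle one is clearly smaller. The holder is at (580,310) with its pocket at the upper end, the jar at (427,217), the graver at (450,315) and the steel block at (462,409). I'll measure the bricks and the holder, and check the choice in a crop.

Run:
```python
from h import *
for n in('top','scene'):
    D=np.load(n+'.npz');P=D['P'];im=D['im'].astype(int)
    z=P[...,2]
    pale=(im.min(-1)>95)&(im.max(-1)-im.min(-1)<45)&(z>.015)&(z<.06)
    k,l,st,c=cv2.connectedComponentsWithStats(pale.astype('uint8'))
    print(n)
    for i in range(1,k):
        if st[i,4]>150:
            m=l==i; zz=np.median(z[m]); m&=abs(z-zz)<.005
            q=P[m][:,:2].astype('float32'); r=cv2.minAreaRect(q*1000)
            print(c[i]*1.4,st[i,4],zz.round(4),np.round(r[0],1),np.round(r[1],1),round(r[2],1))
    # holder: raised
    if n=='top':
        cx,cy=580/1.4,310/1.4
        print('plate pts',[P[int(y/1.4),int(x/1.4)].round(3).tolist() for x,y in((570,358),(615,347),(545,272),(560,320),(590,325),(556,280),(598,280),(580,285),(575,293))])
d=np.load('top.npz')
a=cv2.resize(d['im'][200:280,190:250],None,fx=5,fy=5,interpolation=2); b=cv2.resize(d['im'][175:270,375:455],None,fx=5,fy=5,interpolation=2)
o=np.zeros((480,705,3),'uint8');o[:400,:300]=a;o[:475,305:705]=b
cv2.imwrite('pics/crop1.png',o[...,::-1])
```

```text
top
[252.27269417 244.35012136] 1648 0.0365 [727.2 348. ] [167.8  72.7] 51.9
[306.03777019 329.40773606] 879 0.0252 [560.4 253.8] [115.4  51.5] 0.8
[258.2       404.2754717] 371 0.0366 [430.9 360.5] [97.2 52.3] 62.5
plate pts [[nan, nan, nan], [0.495, -0.314, 0.006], [0.645, -0.201, 0.006], [0.552, -0.219, 0.006], [0.538, -0.273, 0.005], [0.62, -0.212, 0.036], [0.623, -0.301, 0.002], [0.606, -0.249, 0.053], [0.594, -0.242, 0.038]]
scene
[694.15472441   9.15787402] 508 0.032 [-551.7 -232.6] [ 92.9 233.7] 54.3
[273.38356164 205.11598174] 219 0.0333 [ 629.5 -248.4] [68.7 79.6] 10.2
[435.3234375  231.66171875] 256 0.0178 [402.7 -20.7] [57.3 54.9] 64.2
[282.89794239 336.90452675] 243 0.0372 [764.7  28.6] [35.7 56. ] 62.7
[457.38216561 373.42675159] 1099 0.0226 [563.1 254.3] [122.3  57.7] 0.6
[571.56611934 396.56836203] 2497 0.0337 [441.5 397. ] [176.7  81.6] 61.6
[410.45512417 470.08709339] 2859 0.0337 [730.  348.3] [174.5  79. ] 51.8
[  7.92834225 565.90695187] 187 0.0345 [1277.5  141.3] [ 1.8 75.6] 0.2
```

View pics/crop1.png

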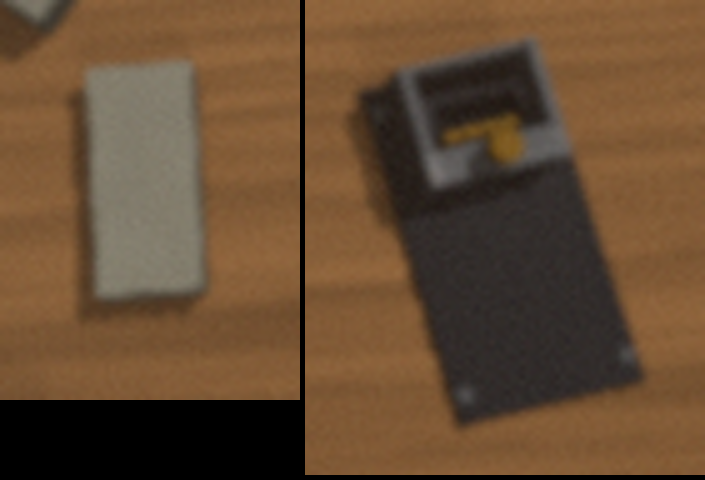

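Crop left: the small brick, whose edges are clean, measures about 118x55 and 25 mm high, so it is the right one. The two larger ones are about 175x80x36. Crop right: the holder pocket is at the top, with the lip front edge at about (435,190)-(570,160). I'll go above the block.

Call:
drive_tool([
  [0, 0, 0.01, 0, 0, -8.43, 1],
  [0, 0, 0.01, 0, 0, -8.43, 1],
  [0, 0, 0.01, 0, 0, -8.43, 1],
], newtons=30)

```text
t: 0.4
tcp_pos: [0.2596, 0.5681, 0.2145]
tool_rot: [-0.009, 1.0, -0.0, -0.0]
force: [-1.1, 0.9, -1.0]
finger_gap: 1.001
gripper_force: 0.0
```

Call:
drive_tool([
  [-0.0287, -0.0318, 0.005, 0, 0, 0, 1],
  [-0.0287, -0.0318, 0.005, 0, 0, 0, 1],
  [-0.0287, -0.0318, 0.005, 0, 0, 0, 1],
  [-0.0287, -0.0318, 0.005, 0, 0, 0, 1],
  [-0.0287, -0.0318, 0.005, 0, 0, 0, 1],
  [-0.0287, -0.0318, 0.005, 0, 0, 0, 1],
  [-0.0287, -0.0318, 0.005, 0, 0, 0, 1],
  [-0.0287, -0.0318, 0.005, 0, 0, 0, 1],
  [-0.0287, -0.0318, 0.005, 0, 0, 0, 1],
  [-0.0287, -0.0318, 0.005, 0, 0, 0, 1],
])

```text
t: 1.4
tcp_pos: [0.5515, 0.2525, 0.1647]
tool_rot: [-0.006, 1.0, -0.0, -0.0]
force: [1.0, 0.4, 0.2]
finger_gap: 0.998
gripper_force: 0.0
```

Call:
drive_tool([
  [0, 0, 0, 0, 0, 0, 1],
  [0, 0, 0, 0, 0, 0, 1],
])

```text
t: 1.6
tcp_pos: [0.5509, 0.253, 0.1646]
tool_rot: [-0.005, 1.0, -0.0, -0.001]
force: [-0.8, 1.1, 0.4]
finger_gap: 1.0
gripper_force: 0.0
```

```bash
cat >> h.py <<'E'
def st():
    s=manip.sense();M=R.from_quat(s['tool_rot']).as_matrix()
    print('t',s['t'],'p',s['tcp_pos'].round(4),'xaxis',np.degrees(np.arctan2(M[1,0],M[0,0])).round(2),'z',M[:,2].round(4),'F',s['force'].round(1),'gap',round(s['finger_gap'],3),s['gripper_force'])
E
python3 - <<'E'
from h import *
st();d=snap('wrist');P=cloud(d);im=d['image'].astype(int);save(d,'w1.png',k=1.4)
z=P[...,2]
m=(z>.018)&(z<.032)&(im.max(-1)-im.min(-1)<45)&(abs(P[...,0]-.562)<.09)&(abs(P[...,1]-.254)<.06)
k,l,s,c=cv2.connectedComponentsWithStats(m.astype('uint8'));i=1+np.argmax(s[1:,4])
q=P[l==i];print(s[i],np.median(q[:,2]),cv2.minAreaRect((q[:,:2]*1000).astype('float32')))
E
```

```text
t 1.6 p [0.5509 0.253  0.1646] xaxis -179.43 z [-0.0017 -0.     -1.    ] F [-0.8  1.1  0.4] gap 1.0 0.0
[ 248  146   62  121 7035] 0.024276172053534217 ((561.8692626953125, 253.06747436523438), (119.56814575195312, 55.1279296875), 0.776092529296875)
```

View pics/w1.png

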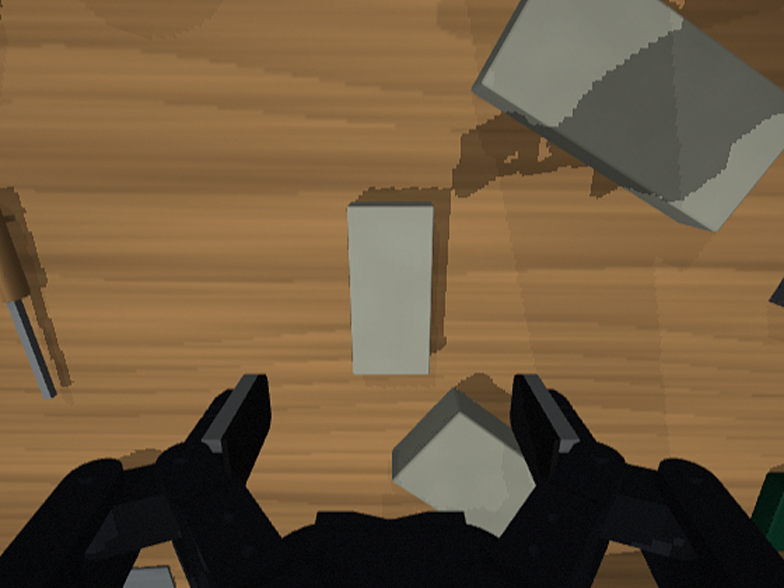

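Wrist picture: the block at (390,290) lies along the picture's vertical between the fingers. The cloud gives a centre of (0.562, 0.253), 120x55 mm and yaw 0.8 deg. I'll grip it 12 mm behind its centre.

Call:
drive_tool([
  [0.001, 0, 0.03, 0, 0, 0, 1],
  [0, 0, 0.03, 0, 0, 0, 1],
  [0, 0, 0.03, 0, 0, 0, 1],
  [0, 0, 0.02, 0, 0, 0, 1],
  [0, 0, 0.02, 0, 0, 0, 1],
  [0, 0, 0.0185, 0, 0, 0, 1],
  [0, 0, 0, 0, 0, 0, 1],
  [0, 0, 0, 0, 0, 0, 0.4],
], newtons=30)

```text
t: 2.45
tcp_pos: [0.5488, 0.2551, 0.017]
tool_rot: [-0.007, 1.0, -0.0, -0.0]
force: [0.1, 0.0, -0.2]
finger_gap: 0.858
gripper_force: 0.0
```

Call:
drive_tool([
  [0, 0, 0, 0, 0, 0, 0.2],
  [0, 0, 0, 0, 0, 0, 0],
  [0, 0, 0, 0, 0, 0, -1],
  [0, 0, 0, 0, 0, 0, -1],
  [0, 0, 0, 0, 0, 0, -1],
  [0, 0, 0, 0, 0, 0, -1],
])

```text
t: 3.05
tcp_pos: [0.5504, 0.2546, 0.0183]
tool_rot: [-0.006, 1.0, 0.0, 0.001]
force: [-2.0, 1.8, 6.7]
finger_gap: 0.637
gripper_force: 34.3
```

Call:
drive_tool([
  [0, 0, -0.02, 0, 0, 0, -1],
  [0, 0, -0.03, 0, 0, 0, -1],
  [0, 0, -0.04, 0, 0, 0, -1],
  [0, -0.02, -0.04, 0, 0, 0, -1],
  [0, -0.04, -0.03, 0, 0, 0, -1],
  [0.005, -0.045, -0.02, 0, 0, 0, -1],
  [0.005, -0.045, 0, 0, 0, 0, -1],
  [0.005, -0.045, 0, 0, 0, 0, -1],
  [0.005, -0.045, 0, 0, 0, 0, -1],
  [0.005, -0.045, 0, 0, 0, 0, -1],
])

```text
t: 4.05
tcp_pos: [0.5274, -0.033, 0.1968]
tool_rot: [-0.006, 1.0, -0.0, -0.0]
force: [0.5, -1.0, -2.4]
finger_gap: 0.64
gripper_force: 33.3
```

Call:
drive_tool([
  [0.005, -0.045, 0, 0, 0, 0, -1],
  [0.005, -0.045, 0, 0, 0, 0, -1],
  [0, -0.03, 0, 0, 0, 0, -1],
  [0, 0, 0, 0, 0, 0, -1],
  [0, 0, 0, 0, 0, 0, -1],
  [0, 0, 0, 0, 0, 0, -1],
])

```text
t: 4.65
tcp_pos: [0.5192, -0.1503, 0.1965]
tool_rot: [-0.007, 1.0, 0.001, -0.001]
force: [-0.1, 0.7, -2.4]
finger_gap: 0.637
gripper_force: 33.3
```

Run:
```python
from h import *
st();d=snap('wrist');P=cloud(d);np.savez('w2.npz',P=P,im=d['image']);save(d,'w2.png',k=1.4)
for n in('top','scene','w2'):
    D=np.load(n+'.npz');P=D['P'];im=D['im'].astype(int)
    near=(abs(P[...,0]-.57)<.15)&(abs(P[...,1]+.25)<.12)
    z=P[...,2]
    m=near&(z>-.003)&(z<.009)&(im.max(-1)-im.min(-1)<28)&(im.max(-1)<110)
    k,l,s,c=cv2.connectedComponentsWithStats(m.astype('uint8'));i=1+np.argmax(s[1:,4])
    q=P[l==i];print(n,s[i],c[i],np.median(q[:,2]),cv2.minAreaRect((q[:,:2]*1000).astype('float32')))
    m=near&(z>.031)&(z<.040)
    q=P[m];print(' upper',len(q),cv2.minAreaRect((q[:,:2]*1000).astype('float32')))
```

```text
t 4.65 p [ 0.5192 -0.1503  0.1965] xaxis -179.25 z [-0.0014  0.0011 -1.    ] F [-0.1  0.7 -2.4] gap 0.637 33.302249908447266
top [ 387  193   55   67 1779] [415.35525576 230.58740866] 0.004821897180738777 ((566.6447143554688, -257.41387939453125), (180.4293670654297, 100.1927719116211), 10.128615379333496)
 upper 311 ((627.2672119140625, -246.3430938720703), (65.34172058105469, 77.0136947631836), 10.172286033630371)
scene [196 120  52  50 997] [221.39418255 140.34302909] 0.0023882087583941836 ((568.6676635742188, -256.7521667480469), (183.60986328125, 102.67076873779297), 10.166726112365723)
 upper 210 ((630.2049560546875, -246.84695434570312), (68.98236083984375, 80.02051544189453), 9.567880630493164)
w2 [ 114  138  105  125 9387] [172.91349739 198.33791414] 0.004376919855808237 ((543.8748779296875, -264.1335754394531), (134.40243530273438, 101.93756103515625), 10.656228065490723)
 upper 990 ((610.6860961914062, -266.3852233886719), (48.29011535644531, 94.9925308227539), 49.61231994628906)
```

View pics/w2.png

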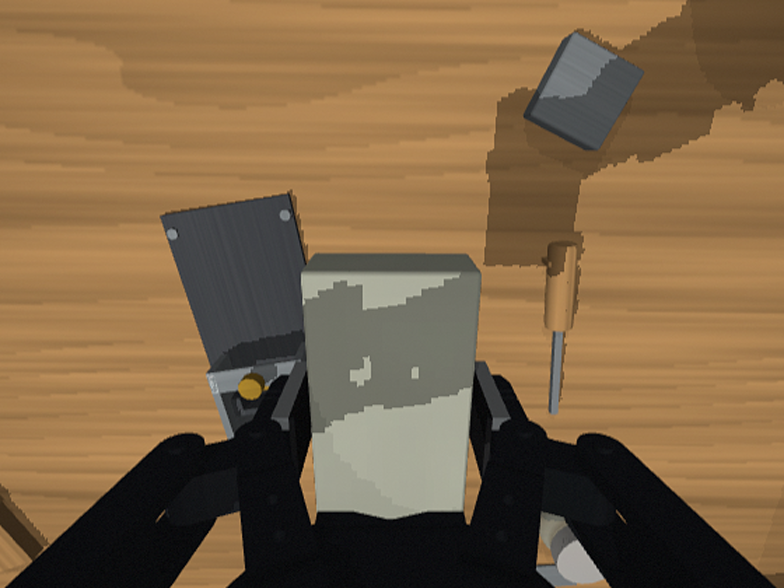

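Wrist picture: the block is held at (390,390). The holder plate is at left with its near corners at (163,215) and (290,193), the thumbscrew at (250,386), the graver at (560,330) and the steel block at (585,90). The views agree on an origin near (0.5955, -0.2525) and yaw near 10.2 deg. Next I'll check the block's tilt in the hand.

Run:
```python
from h import *
D=np.load('w2.npz');P=D['P']
q=P[190:372,215:345].reshape(-1,3);q=q[(q[:,2]>.16)&(abs(q[:,0]-.53)<.1)]
def plane(q):
    A=np.c_[q[:,:2],np.ones(len(q))];return np.linalg.lstsq(A,q[:,2],rcond=None)[0]
for _ in range(4):
    c=plane(q);r=q[:,2]-np.c_[q[:,:2],np.ones(len(q))]@c;q=q[abs(r)<max(.0015,1.5*r.std())]
print(len(q),'slopes deg',np.degrees(np.arctan(c[:2])),'z med',np.median(q[:,2]))
print(cv2.minAreaRect((q[:,:2]*1000).astype('float32')),q.min(0),q.max(0))
# bench slope as reference
b=P.reshape(-1,3);b=b[abs(b[:,2])<.006];print('bench',np.degrees(np.arctan(plane(b)[:2])),np.median(b[:,2]))
```

```text
20176 slopes deg [-0.20243617  0.00438412] z med 0.20261845089370095
((519.4546508789062, -149.78318786621094), (96.47679138183594, 59.37175750732422), 0.4937802851200104) [ 0.47103389 -0.17956496  0.20100336] [ 0.56770156 -0.12019442  0.20419247]
bench [ 0.03731776 -0.08862057] -0.0006554078228089288
```

Call:
drive_tool([
  [0, 0, 0, 0, 0, -4.75, -1],
  [0, 0, 0, 0, 0, -4.75, -1],
  [0.0067, -0.0285, 0, 0, 0, 0, -1],
  [0.0067, -0.0285, 0.02, 0, 0, 0, -1],
  [0.0067, -0.0285, 0.03, 0, 0, 0, -1],
  [0.0067, -0.0285, 0.03, 0, 0, 0, -1],
  [0, 0, 0.03, 0, 0, 0, -1],
  [0, 0, 0.03, 0, 0, 0, -1],
  [0, 0, 0.01, 0, 0, 0, -1],
  [0, 0, 0, 0, 0, 0, -1],
])

```text
t: 5.7
tcp_pos: [0.5131, -0.2665, 0.0455]
tool_rot: [-0.09, 0.996, 0.001, -0.001]
force: [0.0, -0.9, -2.5]
finger_gap: 0.638
gripper_force: 33.2
```

Call:
drive_tool([
  [0, 0, 0, 0, 0, 0, -1],
  [0, 0, 0, 0, 0, 0, -1],
  [0, 0, 0, 0, 0, 0, -1],
])

```text
t: 6.0
tcp_pos: [0.5147, -0.2687, 0.0484]
tool_rot: [-0.089, 0.996, -0.001, 0.001]
force: [0.2, -0.2, -2.8]
finger_gap: 0.632
gripper_force: 33.2
```

Run:
```python
from h import *
st();d=snap('top');P=cloud(d);z=P[...,2];im=d['image'].astype(int);save(d,'top2.png',(355,165,455,275),5)
m=(im.min(-1)>85)&(im.max(-1)-im.min(-1)<45)&(abs(P[...,0]-.52)<.09)&(abs(P[...,1]+.265)<.06)&(z>.035)&(z<.06)
q=P[m];print(len(q),np.median(q[:,2]),cv2.minAreaRect((q[:,:2]*1000).astype('float32')))
```

```text
t 6.0 p [ 0.5147 -0.2687  0.0484] xaxis -169.74 z [ 0.0024 -0.0019 -1.    ] F [ 0.2 -0.2 -2.8] gap 0.632 33.24733078479767
27 0.037606427353505945 ((599.5103759765625, -220.2254180908203), (12.28236198425293, 18.628814697265625), 81.87980651855469)
```

View pics/top2.png

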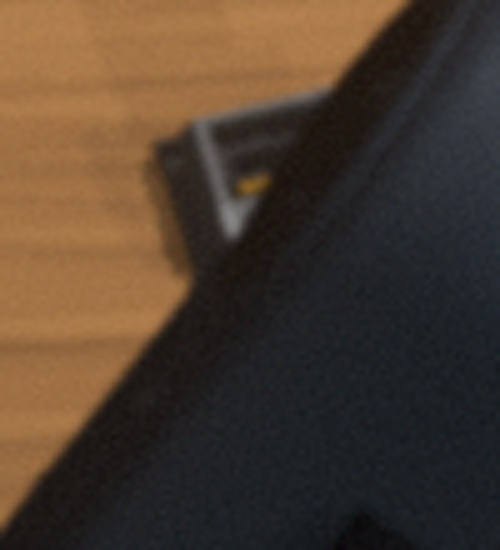

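The arm hides the block in the top view; the only part of the holder visible is its pocket corner, at (230,200). Pose readings are noisy by about 2 mm, so I'll set the block down by feel.

Call:
drive_tool([
  [0, 0, 0.008, 0, 0, 0, -1],
  [0, 0, 0.007, 0, 0, 0, -1],
  [0, 0, 0.003, 0, 0, 0, -1],
  [0, 0, 0, 0, 0, 0, -1],
  [0, 0, 0, 0, 0, 0, -1],
])

```text
t: 6.55
tcp_pos: [0.5136, -0.2683, 0.0285]
tool_rot: [-0.089, 0.996, 0.0, -0.0]
force: [0.1, 0.1, -2.5]
finger_gap: 0.64
gripper_force: 33.3
```

Call:
drive_tool([
  [0, 0, 0.001, 0, 0, 0, -1],
  [0, 0, 0.001, 0, 0, 0, -1],
  [0, 0, 0, 0, 0, 0, -1],
])

```text
t: 6.85
tcp_pos: [0.5138, -0.2683, 0.0268]
tool_rot: [-0.089, 0.996, 0.0, -0.0]
force: [1.1, 0.5, -2.2]
finger_gap: 0.637
gripper_force: 33.3
```

Call:
drive_tool([
  [0, 0, 0.001, 0, 0, 0, -1],
  [0, 0, 0, 0, 0, 0, -1],
])

```text
t: 7.05
tcp_pos: [0.5137, -0.2683, 0.0258]
tool_rot: [-0.089, 0.996, 0.0, -0.0]
force: [-0.3, 1.4, -2.4]
finger_gap: 0.636
gripper_force: 33.3
```

Call:
drive_tool([
  [0, 0, 0.001, 0, 0, 0, -1],
  [0, 0, 0, 0, 0, 0, -1],
])

```text
t: 7.25
tcp_pos: [0.5137, -0.2683, 0.0247]
tool_rot: [-0.089, 0.996, 0.0, -0.0]
force: [0.2, 0.2, -2.0]
finger_gap: 0.636
gripper_force: 33.3
```

Call:
drive_tool([
  [0, 0, 0.001, 0, 0, 0, -1],
  [0, 0, 0, 0, 0, 0, -1],
])

```text
t: 7.45
tcp_pos: [0.5137, -0.2683, 0.0237]
tool_rot: [-0.089, 0.996, 0.0, -0.0]
force: [0.1, -0.1, -1.7]
finger_gap: 0.636
gripper_force: 33.3
```

Call:
drive_tool([
  [0, 0, 0.0007, 0, 0, 0, -1],
  [0, 0, 0, 0, 0, 0, -1],
])

```text
t: 7.65
tcp_pos: [0.5138, -0.2683, 0.0233]
tool_rot: [-0.089, 0.996, -0.0, 0.0]
force: [-0.2, -0.2, -0.7]
finger_gap: 0.634
gripper_force: 33.5
```

Call:
drive_tool([
  [0, 0.001, 0.0004, 0, 0, 0, -1],
  [-0.003, 0, 0, 0, 0, 0, -1],
  [-0.004, 0, 0, 0, 0, 0, -1],
  [0, 0, 0, 0, 0, 0, -1],
])

```text
t: 8.05
tcp_pos: [0.5208, -0.266, 0.0233]
tool_rot: [-0.089, 0.996, -0.0, 0.0]
force: [-1.4, -0.6, 5.8]
finger_gap: 0.64
gripper_force: 34.2
```

Call:
drive_tool([
  [-0.003, 0, 0, 0, 0, 0, -1],
  [-0.003, 0, 0, 0, 0, 0, -1],
  [-0.003, 0, 0, 0, 0, 0, -1],
  [0, 0, 0, 0, 0, 0, -1],
])

```text
t: 8.45
tcp_pos: [0.5293, -0.2643, 0.0233]
tool_rot: [-0.089, 0.996, 0.0, -0.0]
force: [-2.9, -0.0, 5.1]
finger_gap: 0.633
gripper_force: 34.2
```

Run:
```python
from h import *
st();d=snap('scene');save(d,'s3.png',(150,90,290,190),5)
```

```text
t 8.45 p [ 0.5293 -0.2643  0.0233] xaxis -169.76 z [-4.e-04  1.e-04 -1.e+00] F [-2.9 -0.   5.1] gap 0.633 34.240713715553284
```

View pics/s3.png

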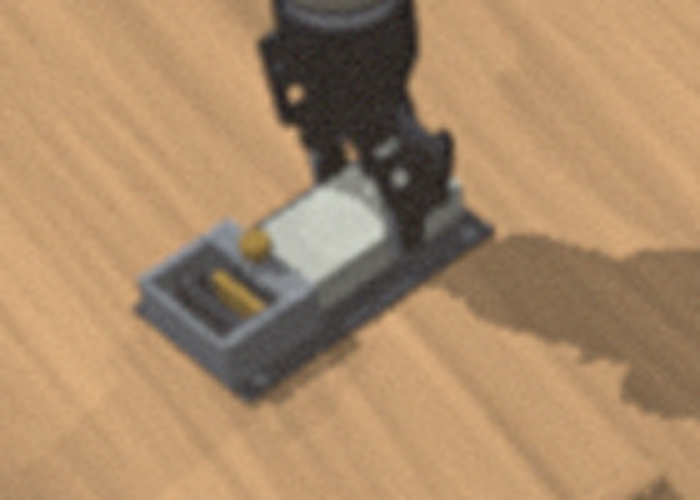

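Scene crop: the block lies flat on the plate at (330,240) with its front end just under the lip, central between the cheeks. The brass bar is visible at (235,290). I'll push on.

Call:
drive_tool([
  [-0.003, 0, 0, 0, 0, 0, -1],
  [-0.003, 0, 0, 0, 0, 0, -1],
  [-0.003, 0, 0, 0, 0, 0, -1],
  [-0.002, 0, 0, 0, 0, 0, -1],
  [0, 0, 0, 0, 0, 0, -1],
])

```text
t: 9.0
tcp_pos: [0.5399, -0.2623, 0.0233]
tool_rot: [-0.089, 0.996, 0.0, -0.0]
force: [-4.0, 0.3, 6.6]
finger_gap: 0.636
gripper_force: 34.3
```

Call:
drive_tool([
  [-0.002, 0, 0, 0, 0, 0, -1],
  [-0.002, 0, 0, 0, 0, 0, -1],
  [0, 0, 0, 0, 0, 0, -1],
])

```text
t: 9.3
tcp_pos: [0.5438, -0.2616, 0.0232]
tool_rot: [-0.089, 0.996, 0.0, -0.0]
force: [-3.5, -0.6, 5.7]
finger_gap: 0.635
gripper_force: 34.3
```

Call:
drive_tool([
  [-0.002, 0, 0, 0, 0, 0, -1],
  [-0.001, 0, 0, 0, 0, 0, -1],
  [0, 0, 0, 0, 0, 0, -1],
])

```text
t: 9.6
tcp_pos: [0.5465, -0.2611, 0.0233]
tool_rot: [-0.089, 0.996, 0.0, -0.001]
force: [-4.0, -0.4, 6.8]
finger_gap: 0.635
gripper_force: 34.3
```

Call:
drive_tool([
  [-0.002, 0, 0, 0, 0, 0, -1],
  [0, 0, 0, 0, 0, 0, -1],
])

```text
t: 9.8
tcp_pos: [0.5472, -0.261, 0.0233]
tool_rot: [-0.09, 0.996, 0.0, -0.002]
force: [-8.3, -1.7, 8.9]
finger_gap: 0.636
gripper_force: 34.5
```

Call:
drive_tool([
  [-0.002, 0, 0, 0, 0, 0, -1],
  [0, 0, 0, 0, 0, 0, -1],
])

```text
t: 10.0
tcp_pos: [0.5482, -0.2608, 0.0233]
tool_rot: [-0.09, 0.996, 0.001, -0.003]
force: [-9.7, -3.4, 9.1]
finger_gap: 0.639
gripper_force: 34.7
```

Call:
drive_tool([
  [-0.002, 0, 0, 0, 0, 0, -1],
  [0, 0, 0, 0, 0, 0, -1],
])

```text
t: 10.2
tcp_pos: [0.5495, -0.2605, 0.0233]
tool_rot: [-0.09, 0.996, 0.001, -0.003]
force: [-11.9, -3.9, 11.3]
finger_gap: 0.63
gripper_force: 34.8
```

Call:
drive_tool([
  [-0.002, 0, 0, 0, 0, 0, -1],
  [0, 0, 0, 0, 0, 0, -1],
])

```text
t: 10.4
tcp_pos: [0.5506, -0.2603, 0.0232]
tool_rot: [-0.09, 0.996, 0.001, -0.004]
force: [-13.8, -4.7, 11.1]
finger_gap: 0.638
gripper_force: 34.9
```

Contact with the bar came at x of about 0.547. I'll ease the downward press and continue toward 8 mm of travel.

Call:
drive_tool([
  [-0.001, 0, -0.001, 0, 0, 0, -1],
  [-0.001, 0, 0, 0, 0, 0, -1],
  [0, 0, 0, 0, 0, 0, -1],
])

```text
t: 10.7
tcp_pos: [0.5524, -0.2599, 0.0233]
tool_rot: [-0.089, 0.996, 0.001, -0.004]
force: [-13.2, -5.6, 5.8]
finger_gap: 0.635
gripper_force: 34.3
```

Call:
drive_tool([
  [-0.002, 0, 0, 0, 0, 0, -1],
  [0, 0, 0, 0, 0, 0, -1],
])

```text
t: 10.9
tcp_pos: [0.5537, -0.2596, 0.0234]
tool_rot: [-0.09, 0.996, 0.001, -0.005]
force: [-14.6, -6.9, 7.2]
finger_gap: 0.635
gripper_force: 34.4
```

Call:
drive_tool([
  [-0.002, 0, 0, 0, 0, 0, -1],
  [0, 0, 0, 0, 0, 0, -1],
])

```text
t: 11.1
tcp_pos: [0.5549, -0.2594, 0.0233]
tool_rot: [-0.09, 0.996, 0.001, -0.006]
force: [-16.0, -6.9, 7.1]
finger_gap: 0.636
gripper_force: 34.5
```

Call:
drive_tool([
  [-0.001, 0, 0, 0, 0, 0, -1],
  [0, 0, 0, 0, 0, 0, -1],
])

```text
t: 11.3
tcp_pos: [0.5549, -0.2593, 0.0233]
tool_rot: [-0.09, 0.996, 0.002, -0.007]
force: [-17.9, -9.4, 8.3]
finger_gap: 0.636
gripper_force: 34.7
```

Call:
drive_tool([
  [-0.001, 0, 0, 0, 0, 0, -1],
  [0, 0, 0, 0, 0, 0, -1],
])

```text
t: 11.5
tcp_pos: [0.555, -0.2593, 0.0232]
tool_rot: [-0.09, 0.996, 0.002, -0.008]
force: [-20.6, -9.4, 9.6]
finger_gap: 0.637
gripper_force: 34.8
```

Run:
```python
from h import *
st();print(manip.sense()['ft_torque']);d=snap('scene');save(d,'s4.png',(165,100,275,180),7)
```

```text
t 11.5 p [ 0.555  -0.2593  0.0232] xaxis -169.67 z [-0.0157  0.0022 -0.9999] F [-20.6  -9.4   9.6] gap 0.637 34.78563666343689
[-1.83946418  2.9580255  -0.29862691]
```

View pics/s4.png

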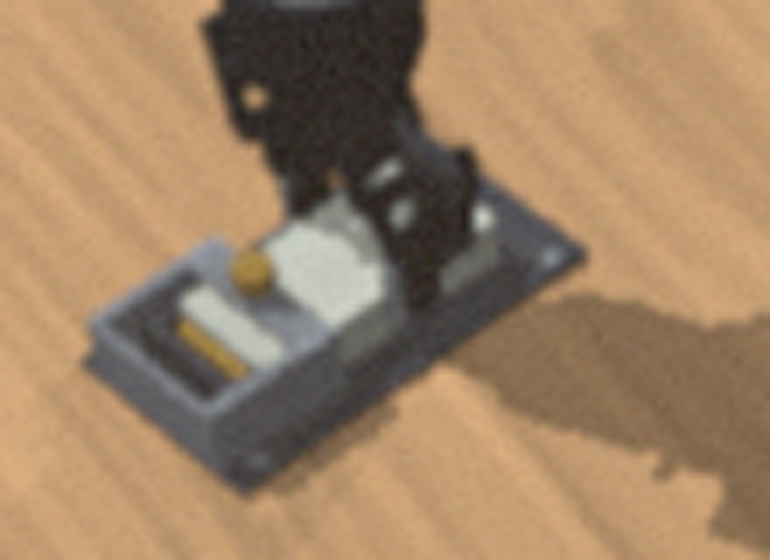

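Scene crop: the block's front end (185,295)-(280,355) shows behind the lip, pressed on the bar at (215,350) and parallel to it. Motion stalled after about 8.2 mm of bar travel while the force rose, so it is on the stops. I'll relieve the sideways load and add a touch of push.

Call:
drive_tool([
  [0, -0.001, -0.001, 0, 0, 0, -1],
  [0, -0.001, 0, 0, 0, 0, -1],
  [-0.001, 0, 0, 0, 0, 0, -1],
  [0, 0, 0, 0, 0, 0, -1],
  [0, 0, 0, 0, 0, 0, -1],
])

```text
t: 12.05
tcp_pos: [0.5551, -0.2594, 0.0234]
tool_rot: [-0.09, 0.996, 0.003, -0.009]
force: [-20.3, -7.5, 6.9]
finger_gap: 0.636
gripper_force: 34.6
```

Call:
drive_tool([
  [0, 0, 0, 0, 0, 0, -1],
  [0, 0, 0, 0, 0, 0, -1],
  [0, 0, 0, 0, 0, 0, -1],
  [0, 0, 0, 0, 0, 0, -1],
  [0, 0, 0, 0, 0, 0, -1],
])

```text
t: 12.55
tcp_pos: [0.5551, -0.2594, 0.0234]
tool_rot: [-0.09, 0.996, 0.003, -0.009]
force: [-20.8, -7.5, 7.3]
finger_gap: 0.639
gripper_force: 34.6
```

Run:
```python
from h import *
st();print(manip.sense()['ft_torque'])
d=snap('scene');save(d,'s5.png',(170,115,240,165),11)
```

```text
t 12.55 p [ 0.5551 -0.2594  0.0234] xaxis -169.62 z [-0.0189  0.0051 -0.9998] F [-20.8  -7.5   7.3] gap 0.639 34.583460688591
[-1.34539338  2.97387087 -0.03456958]
```

View pics/s5.png

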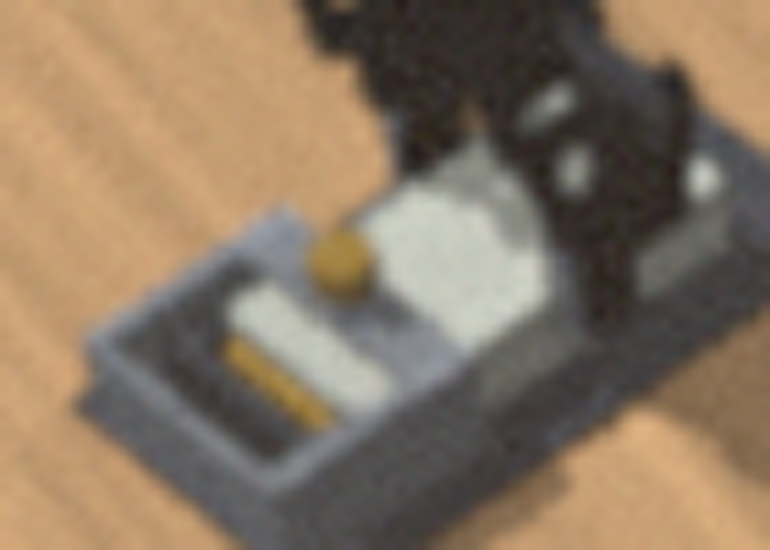

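Crop: the block's end lies parallel to the bar and square in the pocket. The push has tilted the tool by about 1 deg nose-down, so I'll level it so that the block lies flat.

Call:
drive_tool([
  [0, 0, 0, 0, -0.5, 0, -1],
  [0, 0, 0, 0, -0.5, 0, -1],
  [0, 0, 0, 0, 0, 0, -1],
  [0, 0, 0, 0, 0, 0, -1],
])

```text
t: 13.0
tcp_pos: [0.555, -0.2593, 0.0233]
tool_rot: [-0.09, 0.996, 0.004, -0.001]
force: [-21.3, -6.8, 7.3]
finger_gap: 0.637
gripper_force: 34.6
```

Run:
```python
from h import *
st();print(manip.sense()['ft_torque'])
```

```text
t 13.0 p [ 0.555  -0.2593  0.0233] xaxis -169.64 z [-0.0018  0.0084 -1.    ] F [-21.3  -6.8   7.3] gap 0.637 34.61619436740875
[-1.58905392  3.34985285 -0.19550295]
```

Call:
drive_tool([
  [0, 0, 0, 0.4, 0, 0, -1],
  [0, 0, 0, 0, 0, 0, -1],
  [0, 0, 0, 0, 0, 0, -1],
  [0, 0, 0, 0, 0, 0, -1],
  [0, 0, 0, 0, 0, 0, -1],
])

```text
t: 13.5
tcp_pos: [0.5551, -0.2592, 0.0232]
tool_rot: [-0.09, 0.996, 0.001, -0.0]
force: [-20.2, -7.9, 6.8]
finger_gap: 0.636
gripper_force: 34.5
```

Run:
```python
from h import *
st();s=manip.sense()
if s['tcp_pos'][0]>.5543 and np.linalg.norm(s['force'])<30: print(manip.sign_off())
```

```text
t 13.5 p [ 0.5551 -0.2592  0.0232] xaxis -169.64 z [-9.0e-04  2.1e-03 -1.0e+00] F [-20.2  -7.9   6.8] gap 0.636 34.52798902988434
the job is handed in; nothing more can be done
None
```

I handed the job in at 13.5 s with the block flat on the plate, square behind the lip and pressed against the stops (about 8 mm of bar travel, then it stalled), still held at about 35 N; the push is about 21 N, above the suggested 15 N but well under the 60 N limit.

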